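# Cock the spring hammer and load an ear-cup housing for an impact test

### The job

Get the impact tester ready to fire: draw its sprung hammer arm back by the upright post until the hair-trigger hook clicks in behind the arm's pin, without ramming the arm into the back stop just beyond, ease it gently onto the hook and let go without letting it snap or fire. Then set the round ear-cup housing down flat in the tester's round nest, flange down and fully home, leave the hammer hooked, and do not push the other things on the bench about.

Things in the scene. Friction and masses are not known exactly. Their poses are not given: they have to be found in the camera images.
- tester: Impact tester fixed to the bench: aluminium plate 12 mm thick, x -220 to 70, y -50 to 205 mm. Origin on the bench under the hammer's vertical pivot, z up. At rest the hammer arm points along its +y, over the nest; it is drawn back counter-clockwise seen from above, towards -x. On it all but the post is under 62 mm high.
- hammer (a joint): Hammer angle, rad: 0 at rest against its stop, growing as it is drawn back. A spring pulls it home with 0.51 N m at 0 and 0.6 N m more per rad: 4 N at the post at rest, 8 to 9 N where it hooks. The hook holds it somewhere between 0.85 and 1.15 rad; where is set anew each time and not measured: find it by feel.
- post (a point): On the axis of the hammer's upright grip post, 82 mm above the bench: round, black, 14 mm diameter, 130 mm from the pivot, from the arm's top (48 mm above the bench) up to 94 mm. It moves with the arm. Grip it from above, fingertips at least 55 mm above the bench.
- pin (a point): Middle of the steel pin under the arm's end, 180 mm from the pivot, 9 mm diameter. From 0.10 rad before the holding angle it pushes the hook aside: the pull at the post rises 2 to 6 N above the spring's, peaks 0.06 rad before the holding angle and falls back; at the holding angle the hook snaps shut behind the pin. Only 0.05 rad (6 mm at the post) further it meets the rigid stop.
- pivot (a point): Top of the pivot, 59 mm above the bench. At radius 164 to 208 mm from it, on the plate's -x side, stands the catch unit, up to 35 mm high: a steel hook on a vertical pin, held shut by a weak spring, and a rigid stop. A few newtons on the hook fire it: do not touch it. Eased forward onto the hook, the pull at the post drops to nothing; if it has not clicked in, the spring's pull stays.
- housing: The ear-cup housing to be tested, standing loose on the bench right of the tester: black plastic, a round flange of 56 mm diameter and 12 mm thickness below, a round hub of 34 mm diameter above it up to 46 mm. About 70 g. Origin at the centre of its underside, z up.
- nest (a point): Centre of the floor of the nest, 20 mm above the bench and 150 mm from the pivot along the tester's +y: a round recess of 60 mm diameter and 8 mm depth in a black block 84 x 84 mm whose top is 28 mm above the bench. The housing's flange goes into it; the hammer at rest (arm 36 to 48 mm above the bench, 16 mm wide) is in the way, drawn back it is clear.
- screw_tray: Bystander: clear divided tray 110 x 160 x 30 mm, origin at the centre of its underside.
- screwdriver: Bystander: screwdriver 170 mm long, lying on the bench.
- jar: Bystander: amber jar 56 mm across, 70 mm tall, origin at the centre of its underside.
- ear_ring: Bystander: round ear cushion 80 mm across, 16 mm high, origin at the centre of its underside.
- spool: Bystander: grey spool 60 mm across, 40 mm tall, origin at the centre of its underside.
- frame: Bystander: rectangular plastic frame 60 x 50 x 20 mm, origin at the centre of its underside.

How it is judged:
By the outcome, as a careful person would: the job done as asked, in the order asked, and still so for the second after the job is handed in, with the robot touching nothing.
It also fails if it takes over 72 s, if anything falls off the work surface, if the arm or the gripper's body presses on something with over 40 N, if the wrist force passes 120 N, or if a joint passes its speed limit or range.

### The arm

A 6-joint arm with a two-finger parallel gripper is mounted at the origin on the work surface. World frame = base frame: x ahead of the robot, y to its left, z up, the work surface at z = 0. Lengths are in m, angles in rad, forces in N, time in s.
With the tool pointing down it reaches from about 0.4 to 0.825 m from the base axis. Payload 7 kg.
Tool frame: the origin (TCP) lies on the mounting face of the last link; the fingertips stand bot.tip_extent ahead of it and the grasp point (between the pads) lies 159 mm ahead of it (bot.tip_extent is the distance from the TCP to the fingertips, in m); z points along the fingers, y is the line along which they close (so a half turn about z gives the same grasp; the last joint's range is limited). The gripper opens to 88 mm and grips with 3 to 60 N. Pads are 19 mm wide; open, the fingers measure 130 mm over their backs; the gripper's body (78 mm by 193 mm) begins 47 mm behind the grasp point.
Start: joints at [1.482, 0.359, 0.012, 0, -1.224, -0.288], TCP at [0.248, 0.628, 0.405] pointing down, gripper open.
Joint ranges: [-3.07, 3.07], [-1.43, 2.12], [-1.02, 1.25], [-3.03, 1.67], [-3.05, -0], [-3.03, 3.03]. Speed limits (rad/s): [2.39, 2.39, 3.01, 3.14, 3.14, 3.14].

### API

Orientations are given as a unit quaternion [x, y, z, w].
In Python, from plant import bot gives the robot as it stands.
- The arm moves only by the tool send_rows, never from a script. Its argument "targets" is a list that holds one entry, the list of rows, each a list of 5 numbers: the finger opening in cm, from 0 to 8.76, then the shift along the tool's x, y, z in cm, then the turn about the tool's z in degrees. In form: [[[grip, tx, ty, tz, yaw], ...]]. A call has 1 to 5 rows; each row shifts and turns the commanded pose from where the row before left it, along the tool's axes as they then stand; what a row does not reach is not made up. A row lasts 1/12 s, in which the tool goes at most 41.7 mm and 7.16 degrees, less where a joint would pass 70% of its speed; a pose out of reach is approached as far as the arm can. A call with a gripper value outside its range is refused whole. The fingers move at their own pace and stop on an object; "newtons" is the grip in N (left out, the last holds). Time passes only in rows, so rows that do not move let the fingers close. It gives the time, the measured TCP pose, the force, the opening and the grip force at its end, in the units of the state.
- bot.read_state(): the state, without advancing time (a new reading comes with each control period).
- bot.read_camera(name): name is "side" or "top" or "wrist"; returns a dict with "frame" (384x512x3 uint8, red, green, blue), "z_map" (384x512 float32, m along the optical axis (not along the pixel's ray), 0 where there is no reading), "camera_matrix" (3x3 intrinsics, pixels), "rvec" (rotation vector, rad) and "tvec" (3), from world to camera coordinates, as OpenCV has them; the wrist camera has in their place "T_tool_cam" (4x4, takes a point from camera to tool coordinates, whose origin is the TCP and whose axes are the flange's). Camera axes: x right, y down, z forward; pixel columns grow to the right and rows downward; lengths in m; the calibration is good to about 2 mm. The wrist camera is an equidistant fisheye: a pixel r from the principal point sees the ray r / f radians off the axis. A picture is of the moment at which its call begins: read the wrist's pose just before it.
- bot.finish_job(): hands the job in; it is judged then, once.
The state is a dict: "clock": time; "q": joint angles; "qd": joint speeds; "tau": joint torques, N m; "eef_pos": TCP position; "tool_rot": TCP orientation; "contact_force": force on the tool from outside, world axes, zero at the start; "ft_torque": the same for the moment, N m; "opening": opening from 0.0 (shut) to 1.0 (fully open); "finger_force": force on a finger pad.
Only numpy, scipy, OpenCV 4.12 (cv2) and the standard library are available. Lean on these libraries where they do the work, as an engineer would, in place of code of your own. Each camera call takes 0.05 s, during which the arm holds its last target. There are 200 camera calls.

## Working session

There is one attempt and no reset: what is moved stays moved. The work goes in short steps, Python scripts to look and compute and a tool call to move; the robot and the scene stay as the last step left them, time stands still between calls to the robot, and variables do not carry over. Pictures are saved under pics/ and viewed, at most 10 in all, crops included, and the job is handed in when it is done.

Besides the shell and the picture viewer there is one more tool, called after "Call:" by a JSON object that holds its "api" and its "payload". send_rows: Moves the arm, as the interface text tells. Its arguments: {"type":"object","properties":{"targets":{"type":"array"},"newtons":{"type":"number"}},"required":["targets"]}

```bash
mkdir -p pics; cat > h.py <<'E'
from plant import bot
import cv2, numpy as np
from scipy.spatial.transform import Rotation as R
def cloud(c):
    z=c["z_map"];K=c["camera_matrix"];v,u=np.mgrid[:384,:512]
    P=np.stack([(u-K[0,2])/K[0,0]*z,(v-K[1,2])/K[1,1]*z,z],-1)
    W=(P-np.ravel(c["tvec"]))@cv2.Rodrigues(np.array(c["rvec"],float))[0]
    W[z==0]=np.nan
    return W
E
ls; python3 - <<'E'
from h import *
s=bot.read_state(); print({k:np.round(v,3) for k,v in s.items()}, bot.tip_extent)
ims=[]
for n in["top","side"]:
    c=bot.read_camera(n); np.savez(n+".npz",**c)
    im=cv2.cvtColor(c["frame"],cv2.COLOR_RGB2BGR); cv2.imwrite(f"pics/{n}.png",cv2.resize(im,(800,600),interpolation=2))
    print(n,c["camera_matrix"].ravel(),c["tvec"],(-cv2.Rodrigues(np.array(c["rvec"],float))[0].T@np.ravel(c["tvec"])))
E
```

```text
h.py
pics
{'clock': np.float64(0.0), 'q': array([ 1.482,  0.359,  0.011, -0.   , -1.224, -0.288]), 'qd': array([ 0.001, -0.   ,  0.001,  0.001, -0.001, -0.002]), 'tau': array([-2.0000e-03, -5.8271e+01,  2.9306e+01,  6.9980e+00,  7.0000e-03,
       -0.0000e+00]), 'eef_pos': array([0.248, 0.627, 0.404]), 'tool_rot': array([ 0.982, -0.187, -0.   ,  0.001]), 'contact_force': array([-0.161, -0.556, -0.364]), 'ft_torque': array([-0.05 ,  0.002,  0.007]), 'finger_force': np.float64(0.0), 'opening': np.float64(1.002)} 0.1781
top [358.03812203   0.         259.0673672    0.         358.03812203
 190.63114118   0.           0.           1.        ] [-0.0195006  0.5336116  1.1632575] [ 0.31289579 -0.01936061  1.2409718 ]
side [393.01958215   0.         251.58325124   0.         393.01958215
 198.25035999   0.           0.           1.        ] [-0.51866991  0.13609729  1.35290062] [ 0.26661813 -1.1530994   0.84685158]
```

View pics/top.png

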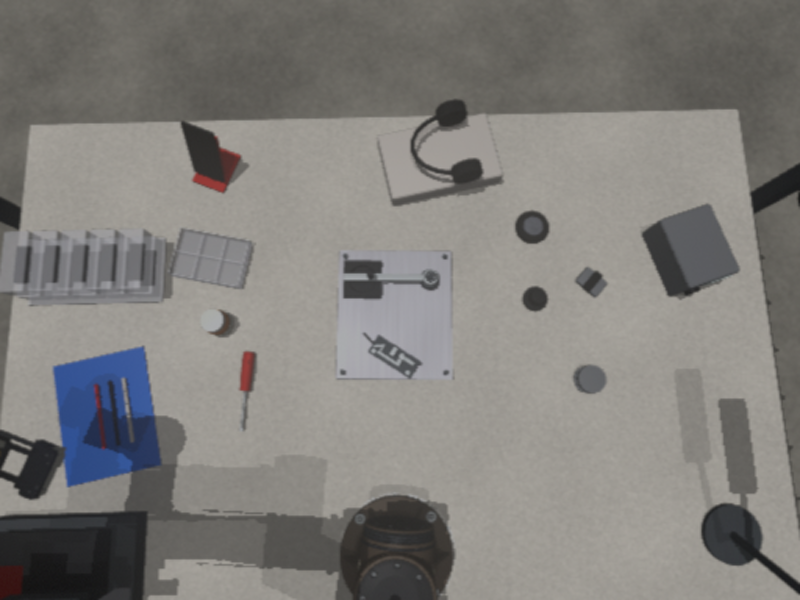

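View pics/side.png

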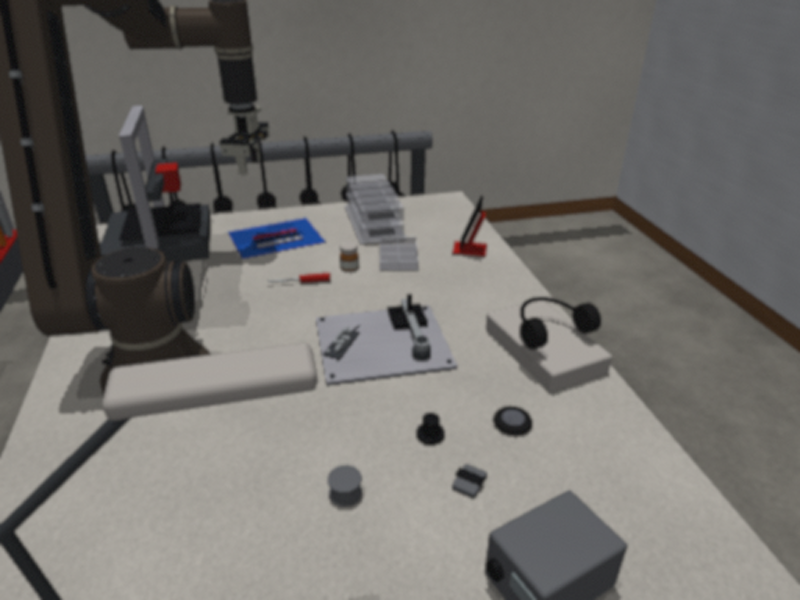

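The top view shows the pivot near (430,279), the arm pointing left over the nest at (362,279), the catch unit near (393,355), and the housing at (535,298), all in 800x600 pixels. Next I measure these points.

```bash
python3 - <<'E'
from h import *
T=dict(np.load("top.npz")); S=dict(np.load("side.npz"))
W=cloud(T); s=.64
for n,(u,v) in dict(pivot=(430,279),arm=(405,279),post=(372,271),block=(352,290),plateTL=(345,257),plateTR=(447,257),plateBL=(345,372),plateBR=(447,372),hub=(535,298)).items():
    print(n,np.round(W[int(v*s),int(u*s)],3))
def comp(W,lo,hi,zlo,zhi):
    m=(W[...,0]>lo[0])&(W[...,0]<hi[0])&(W[...,1]>lo[1])&(W[...,1]<hi[1])&(W[...,2]>zlo)&(W[...,2]<zhi)
    p=W[m]; return len(p), np.round(p.mean(0),4), np.round(p.min(0),3),np.round(p.max(0),3)
h=W[int(298*s),int(535*s)]
for nm,w in(("top",W),("side",cloud(S))):
    for zr in((.006,.02),(.035,.06),(.006,.06)):
        try: print(nm,"housing",zr,comp(w,h[:2]-.05,h[:2]+.05,*zr))
        except Exception as e: print(nm,zr,"none")
    try: print(nm,"post",comp(w,(.4,.05),(.75,.35),.066,.12))
    except Exception as e: print(e)
    try: print(nm,"arm",comp(w,(.4,-.1),(.75,.35),.04,.066))
    except Exception as e: print(e)
# plate: z 8..16
m=(W[...,2]>.007)&(W[...,2]<.017)&(W[...,0]>.3)&(W[...,0]<.75)&(W[...,1]>-.12)&(W[...,1]<.25)
r=cv2.minAreaRect(W[m][:,:2].astype(np.float32)); print(r); print(cv2.boxPoints(r))
E
```

```text
pivot [ 0.574 -0.089  0.056]
arm [ 0.577 -0.035  0.048]
post [0.585 0.034 0.096]
block [0.559 0.082 0.031]
plateTL [0.639 0.1   0.014]
plateTR [ 0.632 -0.132  0.017]
plateBL [0.379 0.102 0.018]
plateBR [ 0.373 -0.121  0.018]
hub [ 0.527 -0.316  0.049]
top housing (0.006, 0.02) (120, array([ 0.5279, -0.32  ,  0.0117]), array([ 0.482, -0.365,  0.006]), array([ 0.568, -0.269,  0.018]))
top housing (0.035, 0.06) (85, array([ 0.5319, -0.3258,  0.0458]), array([ 0.516, -0.344,  0.035]), array([ 0.548, -0.31 ,  0.053]))
top housing (0.006, 0.06) (218, array([ 0.5292, -0.3221,  0.0259]), array([ 0.482, -0.365,  0.006]), array([ 0.568, -0.269,  0.053]))
zero-size array to reduction operation minimum which has no identity
top arm (317, array([ 0.5784, -0.0022,  0.0501]), array([ 0.484, -0.1  ,  0.041]), array([0.594, 0.35 , 0.063]))
side housing (0.006, 0.02) (133, array([ 0.5261, -0.3363,  0.0118]), array([ 0.501, -0.353,  0.006]), array([ 0.556, -0.302,  0.019]))
side housing (0.035, 0.06) (98, array([ 0.5277, -0.3293,  0.0441]), array([ 0.512, -0.344,  0.035]), array([ 0.545, -0.31 ,  0.049]))
side housing (0.006, 0.06) (274, array([ 0.5265, -0.3341,  0.0259]), array([ 0.501, -0.353,  0.006]), array([ 0.556, -0.302,  0.049]))
side post (2, array([0.4997, 0.347 , 0.0693]), array([0.5  , 0.347, 0.067]), array([0.5  , 0.347, 0.072]))
side arm (163, array([ 0.5715, -0.0022,  0.0503]), array([ 0.478, -0.1  ,  0.041]), array([0.591, 0.35 , 0.066]))
((0.5227199196815491, 0.05906005948781967), (0.4328939914703369, 0.35804158449172974), 0.012673820368945599)
[[ 0.30623335  0.23803298]
 [ 0.3063125  -0.12000861]
 [ 0.7392065  -0.11991286]
 [ 0.73912734  0.23812872]]<stdin>:8: RuntimeWarning: Mean of empty slice.
  ret = um.true_divide(
```

```bash
cat >> h.py <<'E'
def yaw(s): 
    x=R.from_quat(s["tool_rot"]).apply([1,0,0]); return np.degrees(np.arctan2(x[1],x[0]))
def plan(dst,yw,n):
    """rows (tx,ty,tz cm, turn deg) for a straight move of the TCP, tool down"""
    s=bot.read_state(); p=np.array(s["eef_pos"]); y0=yaw(s); dy=(yw-y0+180)%360-180; d=(np.array(dst)-p)*100/n
    print("at",p.round(4),"yaw",round(y0,2),"cm/row",np.linalg.norm(d).round(2))
    for i in range(n):
        a=np.radians(y0+dy*i/n); c,q=np.cos(a),np.sin(a)
        print([round(float(v),2) for v in (c*d[0]+q*d[1], q*d[0]-c*d[1], -d[2], -dy/n)])
E
python3 - <<'E'
from h import *
plan([.575,.045,.37],-90,18)
E
```

```text
at [0.2483 0.6275 0.4038] yaw -21.59 cm/row 3.71
[2.88, 2.34, 0.19, 3.8]
[3.03, 2.14, 0.19, 3.8]
[3.16, 1.94, 0.19, 3.8]
[3.28, 1.73, 0.19, 3.8]
[3.39, 1.5, 0.19, 3.8]
[3.48, 1.28, 0.19, 3.8]
[3.56, 1.04, 0.19, 3.8]
[3.62, 0.8, 0.19, 3.8]
[3.67, 0.56, 0.19, 3.8]
[3.7, 0.32, 0.19, 3.8]
[3.71, 0.07, 0.19, 3.8]
[3.71, -0.17, 0.19, 3.8]
[3.69, -0.42, 0.19, 3.8]
[3.65, -0.66, 0.19, 3.8]
[3.6, -0.9, 0.19, 3.8]
[3.53, -1.14, 0.19, 3.8]
[3.45, -1.37, 0.19, 3.8]
[3.35, -1.6, 0.19, 3.8]
```

Call:
{"api": "send_rows", "payload": {"targets": [[[8.7,2.9,2.3,0.2,3.8],[8.7,3.0,2.1,0.2,3.8],[8.7,3.2,1.9,0.2,3.8],[8.7,3.3,1.7,0.2,3.8],[8.7,3.4,1.5,0.2,3.8]]]}}

```text
clock: 0.52
eef_pos: [0.3407, 0.4653, 0.3942]
tool_rot: [0.937, -0.348, -0.0, 0.0]
contact_force: [0.4, 0.4, -0.1]
opening: 0.994
finger_force: 0.0
```

Call:
{"api": "send_rows", "payload": {"targets": [[[8.7,3.5,1.3,0.2,3.8],[8.7,3.6,1.0,0.2,3.8],[8.7,3.6,0.8,0.2,3.8],[8.7,3.7,0.6,0.2,3.8],[8.7,3.7,0.3,0.2,3.8]]]}}

```text
clock: 0.93
eef_pos: [0.4319, 0.3028, 0.3845]
tool_rot: [0.867, -0.498, -0.0, 0.0]
contact_force: [0.4, 0.3, -0.5]
opening: 0.995
finger_force: 0.0
```

Call:
{"api": "send_rows", "payload": {"targets": [[[8.7,3.7,0.1,0.2,3.8],[8.7,3.7,-0.2,0.2,3.8],[8.7,3.7,-0.4,0.2,3.8],[8.7,3.7,-0.7,0.2,3.8],[8.7,3.6,-0.9,0.2,3.8]]]}}

```text
clock: 1.35
eef_pos: [0.5231, 0.1406, 0.3745]
tool_rot: [0.773, -0.634, -0.0, 0.0]
contact_force: [0.6, 1.0, 1.1]
opening: 0.991
finger_force: 0.0
```

Call:
{"api": "send_rows", "payload": {"targets": [[[8.7,3.5,-1.1,0.2,3.8],[8.7,3.4,-1.4,0.2,3.8],[8.7,3.3,-1.6,0.2,3.8],[8.7,0,0,0,0],[8.7,0,0,0,0]]]}}

```text
clock: 1.77
eef_pos: [0.5773, 0.0447, 0.3677]
tool_rot: [-0.706, 0.708, 0.0, -0.001]
contact_force: [-0.8, 0.5, -0.3]
opening: 0.998
finger_force: 0.0
```

```bash
cat >> h.py <<'E'
def snap(name):
    s=bot.read_state(); c=bot.read_camera("wrist"); K=c["camera_matrix"]
    M=np.eye(4); M[:3,:3]=R.from_quat(s["tool_rot"]).as_matrix(); M[:3,3]=s["eef_pos"]; M=M@c["T_tool_cam"]
    v,u=np.mgrid[:384,:512]; du=u-K[0,2]; dv=v-K[1,2]; r=np.hypot(du,dv)+1e-9; th=r/K[0,0]
    ray=np.stack([np.sin(th)*du/r,np.sin(th)*dv/r,np.cos(th)],-1)@M[:3,:3].T
    z=c["z_map"]; d=z/np.maximum(np.cos(th),.05)
    W=M[:3,3]+ray*d[...,None]; W[z==0]=np.nan
    np.savez(name+".npz",frame=c["frame"],ray=ray,o=M[:3,3],W=W)
    cv2.imwrite(f"pics/{name}.png",cv2.resize(cv2.cvtColor(c["frame"],cv2.COLOR_RGB2BGR),(800,600),interpolation=2))
    return s,ray,M[:3,3],W
def at(ray,o,u,v,z):   # pixel in 800x600 picture, plane height z
    r=ray[int(round(v*.64)),int(round(u*.64))]; return (o+r*(z-o[2])/r[2]).round(4)
E
python3 - <<'E'
from h import *
s,ray,o,W=snap("w1"); print(s["eef_pos"],yaw(s),s["contact_force"],o)
E
```

```text
[0.57734035 0.04466309 0.3676627 ] -90.20052035785706 [-0.83978618  0.45075222 -0.27109253] [ 0.57732044 -0.0246983   0.34768061]
```

View pics/w1.png

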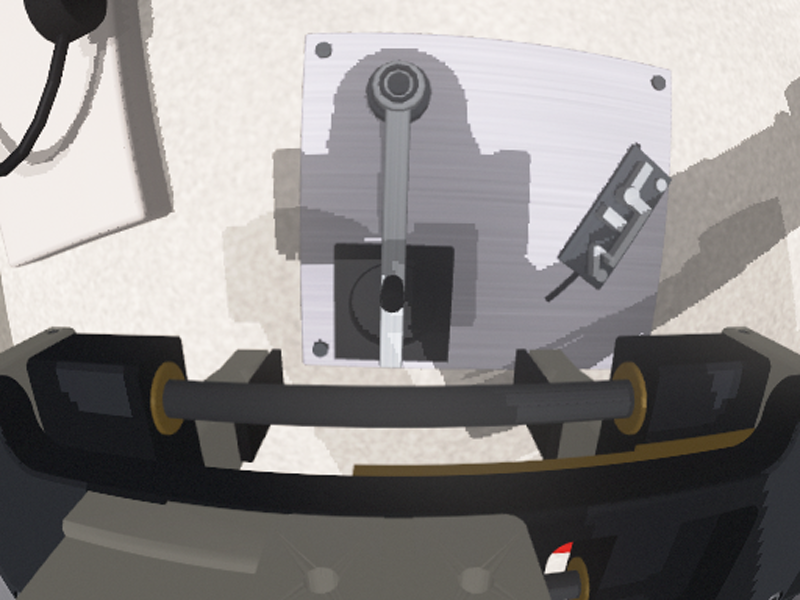

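The wrist view shows the pivot at (398,82), the post from about (392,281) at its top to (392,303) at its base, the nest ring around (388,300), the plate screws at (323,50), (658,82) and (320,349), and the catch unit at (615,215).

```bash
python3 - <<'E'
from h import *
d=np.load("w1.npz"); ray,o,W=d["ray"],d["o"],d["W"]
P={n:at(ray,o,*a) for n,a in dict(pivot=(398,82,.059),posttop=(392,283,.094),postbase=(392,305,.048),armmid=(397,180,.048),armend=(391,366,.048),bTL=(334,244,.028),bTR=(454,247,.028),bBL=(334,358,.028),bBR=(448,361,.028),s1=(323,50,.012),s2=(658,82,.012),s3=(320,349,.012),pTL=(307,33,.012),pTR=(671,70,.012),pBL=(302,362,.012)).items()}
for n,p in P.items(): print(n,p[:2])
m=(W[...,2]>.068)&(W[...,2]<.11)&(abs(W[...,0]-.575)<.05)&(W[...,1]>-.03)&(W[...,1]<.08)
print("post depth",m.sum(),W[m].mean(0),W[m].min(0),W[m].max(0), np.argwhere(m).min(0)/.64,np.argwhere(m).max(0)/.64)
m=(W[...,2]>.053)&(W[...,2]<.068)&(abs(W[...,0]-.575)<.04)&(abs(W[...,1]+.09)<.04)
print("pivot",m.sum(),W[m].mean(0))
E
```

```text
pivot [ 0.5761 -0.0894]
posttop [0.5801 0.0303]
postbase [0.5807 0.0552]
armmid [ 0.5773 -0.0273]
armend [0.5821 0.0991]
bTL [0.6209 0.0165]
bTR [0.5372 0.019 ]
bBL [0.6242 0.1012]
bBR [0.5395 0.1039]
s1 [ 0.63   -0.1258]
s2 [ 0.3691 -0.1186]
s3 [0.6372 0.0997]
pTL [ 0.643  -0.1406]
pTR [ 0.356  -0.1303]
pBL [0.653  0.1117]
post depth 262 [0.5806824  0.03892165 0.08957685] [0.57386274 0.03385823 0.0681474 ] [0.58754596 0.0468583  0.09577566] [279.6875 379.6875] [310.9375 403.125 ]
pivot 557 [ 0.5765117  -0.08854846  0.05750813]
```

Call:
{"api": "send_rows", "payload": {"targets": [[[8.7,0.2,-0.2,3.2,0.8],[8.7,0.2,-0.1,3.2,0.8],[8.7,0,0,3.2,0],[8.7,0,0,2.6,0],[8.7,0,0,0.8,0]]]}}

```text
clock: 2.23
eef_pos: [0.5779, 0.0433, 0.2348]
tool_rot: [-0.698, 0.716, 0.001, -0.003]
contact_force: [-1.1, -0.4, 0.1]
opening: 0.992
finger_force: 0.0
```

Call:
{"api": "send_rows", "payload": {"targets": [[[8.7,0,0,0,0],[8.7,0,0,0,0],[8.7,0,0,0,0]]]}}

```text
clock: 2.48
eef_pos: [0.5806, 0.0434, 0.2406]
tool_rot: [-0.698, 0.716, -0.001, 0.001]
contact_force: [0.2, -0.4, 1.2]
opening: 0.994
finger_force: 0.0
```

```bash
python3 - <<'E'
from h import *
s,ray,o,W=snap("w2"); print(s["eef_pos"],yaw(s),s["contact_force"],s["opening"])
E
```

```text
[0.58059639 0.04338578 0.24059884] -91.5079593387138 [ 0.18842421 -0.40246456  1.24256131] 0.9935709318183983
```

View pics/w2.png

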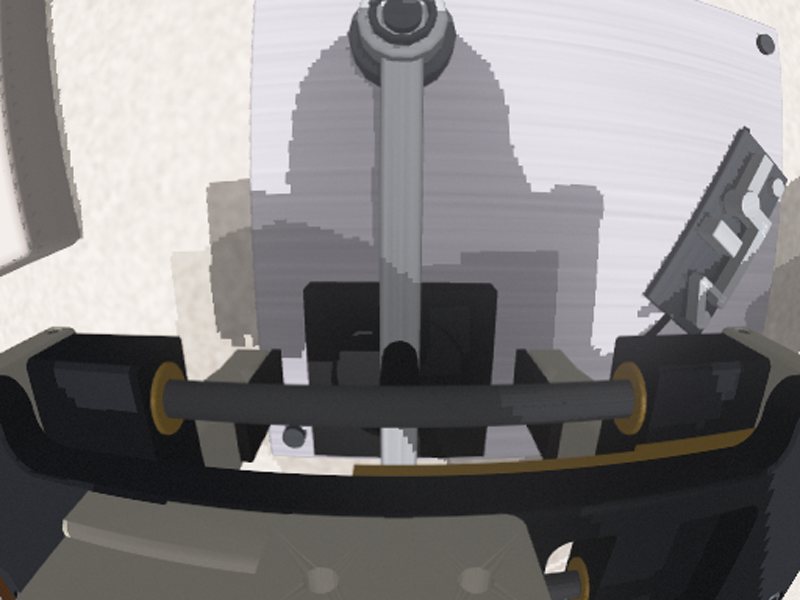

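The post sits centred between the fingers (400,360). The TCP is about 2 mm too far out, so I correct that and close.

Call:
{"api": "send_rows", "payload": {"targets": [[[8.7,0.2,0,0.1,0.3],[3.0,0,0,0,0],[1.0,0,0,0,0],[1.0,0,0,0,0],[1.0,0,0,0,0]]], "newtons": 25}}

```text
clock: 2.95
eef_pos: [0.5798, 0.0405, 0.2379]
tool_rot: [-0.695, 0.719, -0.0, 0.0]
contact_force: [0.6, 0.7, 0.2]
opening: 0.749
finger_force: 0.0
```

Call:
{"api": "send_rows", "payload": {"targets": [[[1.0,0,0,0,0],[1.0,0,0,0,0],[1.0,0,0,0,0]]]}}

```text
clock: 3.2
eef_pos: [0.5798, 0.0406, 0.2376]
tool_rot: [-0.695, 0.719, 0.0, -0.0]
contact_force: [0.1, -0.1, 0.5]
opening: 0.53
finger_force: 0.0
```

Call:
{"api": "send_rows", "payload": {"targets": [[[1.0,0,0,0,0],[1.0,0,0,0,0],[1.0,0,0,0,0]]]}}

```text
clock: 3.45
eef_pos: [0.5798, 0.0406, 0.2376]
tool_rot: [-0.695, 0.719, 0.0, -0.0]
contact_force: [0.2, -0.7, 0.0]
opening: 0.299
finger_force: 0.0
```

Call:
{"api": "send_rows", "payload": {"targets": [[[1.0,0,0,0,0],[1.0,0,0,0,0],[1.0,0,0,0,0],[1.0,0,0,0,0],[1.0,0,0,0,0]]]}}

```text
clock: 3.87
eef_pos: [0.5802, 0.0406, 0.2377]
tool_rot: [-0.695, 0.719, -0.0, 0.0]
contact_force: [2.6, -1.5, -2.5]
opening: 0.151
finger_force: 25.0
```

```bash
cat >> h.py <<'E'
C=np.array([.5763,-.089])
def ham(p,f,a0=-.032):
    d=np.array(p[:2])-C; r=np.hypot(*d); t=np.array([-d[1],d[0]])/r   # tangent, growing angle
    return "ang %.3f  r %.4f  pull %.1f  radial %.1f"%(np.arctan2(-d[0],d[1])-a0, r, -np.dot(f[:2],t), np.dot(f[:2],d/r))
E
python3 -c "
from h import *
s=bot.read_state(); print(s['eef_pos'],yaw(s),s['contact_force'],s['ft_torque'],s['opening'],s['finger_force'],ham(s['eef_pos'],s['contact_force']))"
```

```text
[0.5801783  0.0405817  0.23768543] -91.88545130839834 [ 2.64719292 -1.48188418 -2.54349092] [-0.35868831 -1.39543798 -0.01077069] 0.1509870623812551 24.9998277425766 ang 0.002  r 0.1296  pull 2.7  radial -1.4
```

Call:
{"api": "send_rows", "payload": {"targets": [[[1.0,0.02,0.68,0,-3],[1.0,0.02,0.68,0,-3],[1.0,0.02,0.68,0,-3],[1.0,0.02,0.68,0,-3],[1.0,0.02,0.68,0,-3]]]}}

```text
clock: 4.28
eef_pos: [0.5462, 0.0372, 0.2377]
tool_rot: [0.784, -0.621, 0.0, -0.0]
contact_force: [6.1, -3.2, -4.9]
opening: 0.155
finger_force: 25.0
```

Call:
{"api": "send_rows", "payload": {"targets": [[[1.0,0.02,0.68,0,-3],[1.0,0.02,0.68,0,-3],[1.0,0.02,0.68,0,-3],[1.0,0,0,0,0],[1.0,0,0,0,0]]]}}

```text
clock: 4.7
eef_pos: [0.527, 0.031, 0.2378]
tool_rot: [0.83, -0.558, 0.001, -0.001]
contact_force: [6.9, -1.1, -7.2]
opening: 0.156
finger_force: 25.0
```

```bash
python3 -c "
from h import *
s=bot.read_state(); print(s['eef_pos'],yaw(s),s['contact_force'],s['ft_torque'],s['opening'],s['finger_force'],ham(s['eef_pos'],s['contact_force']))"
```

```text
[0.52700855 0.0309725  0.23777089] -67.89055523890642 [ 6.90854876 -1.12665453 -7.18329327] [-0.44535019 -2.32874178 -0.09529581] 0.15631583727150775 24.998823702335358 ang 0.422  r 0.1297  pull 6.0  radial -3.7
```

Call:
{"api": "send_rows", "payload": {"targets": [[[1.0,0.03,0.68,0.02,-3],[1.0,0.03,0.68,0.02,-3],[1.0,0.03,0.68,0,-3],[1.0,0.02,0.68,0,-3],[1.0,0.02,0.34,0,-1.5]]]}}

```text
clock: 5.12
eef_pos: [0.5007, 0.0162, 0.2377]
tool_rot: [0.89, -0.456, 0.001, -0.001]
contact_force: [4.0, 4.3, -4.4]
opening: 0.151
finger_force: 25.0
```

Call:
{"api": "send_rows", "payload": {"targets": [[[1.0,0.01,0.23,0,-1],[1.0,0,0,0,0],[1.0,0,0,0,0]]]}}

```text
clock: 5.37
eef_pos: [0.4992, 0.0151, 0.2377]
tool_rot: [0.893, -0.449, 0.001, -0.001]
contact_force: [5.0, 4.9, -3.5]
opening: 0.151
finger_force: 25.0
```

Call:
{"api": "send_rows", "payload": {"targets": [[[1.0,0.01,0.23,0,-1],[1.0,0,0,0,0]]]}}

```text
clock: 5.53
eef_pos: [0.4974, 0.0137, 0.2377]
tool_rot: [0.897, -0.441, 0.001, -0.001]
contact_force: [5.2, 5.4, -4.0]
opening: 0.155
finger_force: 25.0
```

Call:
{"api": "send_rows", "payload": {"targets": [[[1.0,0.01,0.23,0,-1],[1.0,0,0,0,0]]]}}

```text
clock: 5.7
eef_pos: [0.4956, 0.0123, 0.2377]
tool_rot: [0.901, -0.433, 0.001, -0.001]
contact_force: [4.6, 5.9, -4.5]
opening: 0.152
finger_force: 25.0
```

```bash
python3 -c "
from h import *
s=bot.read_state(); print(s['eef_pos'],yaw(s),s['contact_force'],ham(s['eef_pos'],s['contact_force']))"
```

```text
[0.49557353 0.01226081 0.23770759] -51.35009164989381 [ 4.56548717  5.86972685 -4.53407932] ang 0.705  r 0.1295  pull 7.2  radial 1.7
```

Call:
{"api": "send_rows", "payload": {"targets": [[[1.0,0.01,0.23,0,-1],[1.0,0,0,0,0]]]}}

```text
clock: 5.87
eef_pos: [0.4938, 0.0108, 0.2377]
tool_rot: [0.905, -0.425, 0.001, -0.001]
contact_force: [4.0, 6.1, -3.1]
opening: 0.154
finger_force: 25.0
```

Call:
{"api": "send_rows", "payload": {"targets": [[[1.0,0,0.23,0,-1],[1.0,0,0,0,0]]]}}

```text
clock: 6.03
eef_pos: [0.4921, 0.0093, 0.2377]
tool_rot: [0.909, -0.417, 0.001, -0.001]
contact_force: [3.6, 6.7, -3.7]
opening: 0.153
finger_force: 25.0
```

Call:
{"api": "send_rows", "payload": {"targets": [[[1.0,0,0.23,0,-1],[1.0,0,0,0,0]]]}}

```text
clock: 6.2
eef_pos: [0.4903, 0.0078, 0.2377]
tool_rot: [0.912, -0.41, 0.001, -0.001]
contact_force: [3.1, 6.3, -4.2]
opening: 0.152
finger_force: 25.0
```

Call:
{"api": "send_rows", "payload": {"targets": [[[1.0,0,0.23,0,-1],[1.0,0,0,0,0]]]}}

```text
clock: 6.37
eef_pos: [0.4886, 0.0063, 0.2377]
tool_rot: [0.916, -0.402, 0.001, -0.001]
contact_force: [4.5, 5.9, -3.8]
opening: 0.152
finger_force: 25.0
```

```bash
python3 -c "
from h import *
s=bot.read_state(); print(s['eef_pos'],yaw(s),s['contact_force'],ham(s['eef_pos'],s['contact_force']))"
```

```text
[0.48864396 0.00632044 0.2377012 ] -47.34859419071554 [ 4.49649169  5.94522238 -3.84220563] ang 0.776  r 0.1295  pull 7.3  radial 1.3
```

Call:
{"api": "send_rows", "payload": {"targets": [[[1.0,0,0.23,0,-1],[1.0,0,0,0,0]]]}}

```text
clock: 6.53
eef_pos: [0.4869, 0.0048, 0.2377]
tool_rot: [0.919, -0.394, 0.001, -0.001]
contact_force: [3.6, 6.0, -3.4]
opening: 0.154
finger_force: 25.0
```

Call:
{"api": "send_rows", "payload": {"targets": [[[1.0,0,0.23,0,-1],[1.0,0,0,0,0]]]}}

```text
clock: 6.7
eef_pos: [0.4853, 0.0032, 0.2377]
tool_rot: [0.923, -0.385, 0.001, -0.001]
contact_force: [3.9, 7.6, -3.6]
opening: 0.154
finger_force: 25.0
```

Call:
{"api": "send_rows", "payload": {"targets": [[[1.0,0,0.23,0,-1],[1.0,0,0,0,0]]]}}

```text
clock: 6.87
eef_pos: [0.4837, 0.0016, 0.2377]
tool_rot: [0.926, -0.377, 0.001, -0.002]
contact_force: [3.7, 6.6, -3.6]
opening: 0.153
finger_force: 25.0
```

```bash
python3 -c "
from h import *
for p,f in (([.4868,.0047],[0,0]),): pass
s=bot.read_state(); print(s['eef_pos'],yaw(s),s['contact_force'],ham(s['eef_pos'],s['contact_force']))"
```

```text
[0.48367751 0.00156308 0.237701  ] -44.350767181315454 [ 3.71174099  6.55685939 -3.61408116] ang 0.829  r 0.1295  pull 7.3  radial 1.9
```

Call:
{"api": "send_rows", "payload": {"targets": [[[1.0,0,0.23,0,-1],[1.0,0,0,0,0]]]}}

```text
clock: 7.03
eef_pos: [0.4821, -0.0, 0.2377]
tool_rot: [0.929, -0.369, 0.001, -0.002]
contact_force: [3.7, 6.1, -4.0]
opening: 0.154
finger_force: 25.0
```

Call:
{"api": "send_rows", "payload": {"targets": [[[1.0,0,0.23,0,-1],[1.0,0,0,0,0]]]}}

```text
clock: 7.2
eef_pos: [0.4805, -0.0018, 0.2377]
tool_rot: [0.932, -0.361, 0.001, -0.001]
contact_force: [4.8, 7.0, -3.3]
opening: 0.155
finger_force: 25.0
```

Call:
{"api": "send_rows", "payload": {"targets": [[[1.0,0,0.23,0,-1],[1.0,0,0,0,0]]]}}

```text
clock: 7.37
eef_pos: [0.479, -0.0034, 0.2377]
tool_rot: [0.936, -0.353, 0.001, -0.002]
contact_force: [3.0, 7.1, -4.0]
opening: 0.158
finger_force: 25.0
```

```bash
python3 -c "
from h import *
s=bot.read_state(); print(s['eef_pos'],yaw(s),s['contact_force'],ham(s['eef_pos'],s['contact_force']))"
```

```text
[ 0.47900796 -0.00341122  0.23772047] -41.34341877772573 [ 2.95769841  7.08794503 -3.97601222] ang 0.881  r 0.1296  pull 7.3  radial 2.5
```

Call:
{"api": "send_rows", "payload": {"targets": [[[1.0,0,0.23,0,-1],[1.0,0,0,0,0]]]}}

```text
clock: 7.53
eef_pos: [0.4775, -0.0052, 0.2377]
tool_rot: [0.939, -0.345, 0.001, -0.001]
contact_force: [3.4, 6.2, -4.4]
opening: 0.157
finger_force: 25.0
```

Call:
{"api": "send_rows", "payload": {"targets": [[[1.0,0,0.23,0,-1],[1.0,0,0,0,0]]]}}

```text
clock: 7.7
eef_pos: [0.4761, -0.0067, 0.2377]
tool_rot: [0.942, -0.337, 0.001, -0.002]
contact_force: [4.0, 7.3, -4.9]
opening: 0.155
finger_force: 25.0
```

Call:
{"api": "send_rows", "payload": {"targets": [[[1.0,0,0.23,0,-1],[1.0,0,0,0,0]]]}}

```text
clock: 7.87
eef_pos: [0.4748, -0.0083, 0.2377]
tool_rot: [0.945, -0.328, 0.001, -0.002]
contact_force: [4.0, 8.6, -5.8]
opening: 0.151
finger_force: 25.0
```

```bash
python3 -c "
from h import *
s=bot.read_state(); print(s['eef_pos'],yaw(s),s['contact_force'],ham(s['eef_pos'],s['contact_force']))"
```

```text
[ 0.47484993 -0.00832944  0.23771641] -38.34985649543608 [ 3.9777165   8.59728766 -5.83712371] ang 0.931  r 0.1296  pull 9.2  radial 2.2
```

Call:
{"api": "send_rows", "payload": {"targets": [[[1.0,0,0.23,0,-1],[1.0,0,0,0,0],[1.0,0,0,0,0]]]}}

```text
clock: 8.12
eef_pos: [0.4736, -0.01, 0.2377]
tool_rot: [0.947, -0.321, 0.001, -0.002]
contact_force: [5.2, 9.2, -5.8]
opening: 0.153
finger_force: 25.0
```

Call:
{"api": "send_rows", "payload": {"targets": [[[1.0,0,0.23,0,-1],[1.0,0,0,0,0],[1.0,0,0,0,0]]]}}

```text
clock: 8.37
eef_pos: [0.472, -0.012, 0.2377]
tool_rot: [0.95, -0.312, 0.001, -0.002]
contact_force: [4.3, 7.4, -5.1]
opening: 0.153
finger_force: 25.0
```

```bash
python3 -c "
from h import *
s=bot.read_state(); print(s['eef_pos'],yaw(s),s['contact_force'],ham(s['eef_pos'],s['contact_force']))
for p,f in (([.4775,-.0052],[3.4,6.2]),([.4761,-.0067],[4,7.3])): print(ham(p,f))"
```

```text
[ 0.47200616 -0.01202803  0.23771343] -36.3918781433789 [ 4.25070034  7.41533767 -5.07303093] ang 0.967  r 0.1296  pull 8.5  radial 1.0
ang 0.899  r 0.1296  pull 6.9  radial 1.4
ang 0.915  r 0.1297  pull 8.2  radial 1.5
```

Call:
{"api": "send_rows", "payload": {"targets": [[[1.0,0,0.23,0,-1],[1.0,0,0,0,0],[1.0,0,0,0,0]]]}}

```text
clock: 8.62
eef_pos: [0.4705, -0.014, 0.2377]
tool_rot: [0.953, -0.304, 0.001, -0.002]
contact_force: [3.8, 6.5, -4.7]
opening: 0.151
finger_force: 25.0
```

Call:
{"api": "send_rows", "payload": {"targets": [[[1.0,0,0.12,0,-0.5],[1.0,0,0,0,0],[1.0,0,0,0,0]]]}}

```text
clock: 8.87
eef_pos: [0.4699, -0.015, 0.2377]
tool_rot: [0.954, -0.3, 0.001, -0.002]
contact_force: [4.4, 6.7, -5.0]
opening: 0.154
finger_force: 25.0
```

Call:
{"api": "send_rows", "payload": {"targets": [[[1.0,0,0.12,0,-0.5],[1.0,0,0,0,0],[1.0,0,0,0,0]]]}}

```text
clock: 9.12
eef_pos: [0.4691, -0.016, 0.2377]
tool_rot: [0.955, -0.296, 0.001, -0.001]
contact_force: [4.6, 5.3, -4.1]
opening: 0.153
finger_force: 25.0
```

```bash
python3 -c "
from h import *
s=bot.read_state(); print(s['eef_pos'],yaw(s),s['contact_force'],ham(s['eef_pos'],s['contact_force']))"
```

```text
[ 0.46914087 -0.01604706  0.23769698] -34.397298486758245 [ 4.59804384  5.34312215 -4.06522756] ang 1.005  r 0.1296  pull 7.0  radial -0.8
```

Call:
{"api": "send_rows", "payload": {"targets": [[[1.0,0,0.12,0,-0.5],[1.0,0,0,0,0],[1.0,0,0,0,0]]]}}

```text
clock: 9.37
eef_pos: [0.4685, -0.017, 0.2377]
tool_rot: [0.957, -0.292, 0.001, -0.002]
contact_force: [3.5, 6.6, -4.8]
opening: 0.153
finger_force: 25.0
```

Call:
{"api": "send_rows", "payload": {"targets": [[[1.0,0,0.12,0,-0.5],[1.0,0,0,0,0],[1.0,0,0,0,0]]]}}

```text
clock: 9.62
eef_pos: [0.4679, -0.0179, 0.2377]
tool_rot: [0.958, -0.287, 0.001, -0.002]
contact_force: [4.9, 7.0, -5.0]
opening: 0.159
finger_force: 25.0
```

```bash
python3 -c "
from h import *
s=bot.read_state(); print(s['eef_pos'],yaw(s),s['contact_force'],ham(s['eef_pos'],s['contact_force']))"
```

```text
[ 0.46786535 -0.01791466  0.23770009] -33.397733930615765 [ 4.92057185  6.97994808 -4.99903189] ang 1.023  r 0.1297  pull 8.5  radial -0.3
```

Call:
{"api": "send_rows", "payload": {"targets": [[[1.0,0,-0.06,0,0.2],[1.0,0,-0.06,0,0.3],[1.0,0,0,0,0]]]}}

```text
clock: 9.87
eef_pos: [0.4686, -0.0169, 0.2377]
tool_rot: [0.957, -0.292, 0.001, -0.002]
contact_force: [4.1, 6.7, -4.4]
opening: 0.152
finger_force: 25.0
```

Call:
{"api": "send_rows", "payload": {"targets": [[[1.0,0,-0.06,0,0.2],[1.0,0,0,0,0],[1.0,0,0,0,0]]]}}

```text
clock: 10.12
eef_pos: [0.4687, -0.0166, 0.2377]
tool_rot: [0.956, -0.293, 0.001, -0.001]
contact_force: [4.2, 4.8, -3.7]
opening: 0.157
finger_force: 25.0
```

Call:
{"api": "send_rows", "payload": {"targets": [[[1.0,0,-0.06,0,0.3],[1.0,0,0,0,0],[1.0,0,0,0,0]]]}}

```text
clock: 10.37
eef_pos: [0.4688, -0.0165, 0.2377]
tool_rot: [0.955, -0.296, 0.001, -0.001]
contact_force: [4.7, 4.7, -2.1]
opening: 0.153
finger_force: 25.0
```

```bash
python3 -c "
from h import *
s=bot.read_state(); print(s['eef_pos'],yaw(s),s['contact_force'],ham(s['eef_pos'],s['contact_force']))"
```

```text
[ 0.46883903 -0.016503    0.23767139] -34.38866398979602 [ 4.72716149  4.68522916 -2.10208621] ang 1.009  r 0.1296  pull 6.5  radial -1.3
```

Call:
{"api": "send_rows", "payload": {"targets": [[[1.0,0,-0.06,0,0],[1.0,0,0,0,0],[1.0,0,0,0,0]]]}}

```text
clock: 10.62
eef_pos: [0.4689, -0.0163, 0.2376]
tool_rot: [0.955, -0.296, 0.001, -0.0]
contact_force: [4.5, 2.0, -1.7]
opening: 0.153
finger_force: 25.0
```

Call:
{"api": "send_rows", "payload": {"targets": [[[1.0,0,-0.06,0,0],[1.0,0,0,0,0],[1.0,0,0,0,0]]]}}

```text
clock: 10.87
eef_pos: [0.4691, -0.0162, 0.2376]
tool_rot: [0.955, -0.296, 0.0, -0.0]
contact_force: [5.7, -1.1, 0.9]
opening: 0.153
finger_force: 25.0
```

```bash
python3 -c "
from h import *
s=bot.read_state(); print(s['eef_pos'],yaw(s),s['contact_force'],ham(s['eef_pos'],s['contact_force']))"
```

```text
[ 0.46905732 -0.01616645  0.23758292] -34.378204803605016 [ 5.68635822 -1.06050242  0.93296529] ang 1.006  r 0.1296  pull 2.3  radial -5.3
```

Call:
{"api": "send_rows", "payload": {"targets": [[[1.0,0.05,-0.03,0,0],[1.0,0.05,-0.02,0,0],[1.0,0,0,0,0],[1.0,0,0,0,0]]]}}

```text
clock: 11.2
eef_pos: [0.4694, -0.0162, 0.2375]
tool_rot: [0.955, -0.296, -0.0, 0.0]
contact_force: [0.1, 2.3, 6.6]
opening: 0.154
finger_force: 25.0
```

```bash
python3 -c "
from h import *
s=bot.read_state(); print(s['eef_pos'],yaw(s),s['contact_force'],ham(s['eef_pos'],s['contact_force']))"
```

```text
[ 0.46938794 -0.01624689  0.23750386] -34.400593031742 [0.08027607 2.27392462 6.57000236] ang 1.005  r 0.1293  pull 1.9  radial 1.2
```

Call:
{"api": "send_rows", "payload": {"targets": [[[1.0,0,-0.03,-0.05,0],[1.0,0,0,0,0]]], "newtons": 8}}

```text
clock: 11.37
eef_pos: [0.4695, -0.0162, 0.2376]
tool_rot: [0.955, -0.296, -0.001, 0.0]
contact_force: [1.3, 1.2, 1.9]
opening: 0.157
finger_force: 8.0
```

Call:
{"api": "send_rows", "payload": {"targets": [[[1.6,0,0,0,0],[2.0,0,0,0,0],[3.0,0,0,0,0],[3.5,0,0,0,0],[3.5,0,0,0,0]]]}}

```text
clock: 11.78
eef_pos: [0.4697, -0.0162, 0.2376]
tool_rot: [0.955, -0.296, -0.0, 0.0]
contact_force: [0.8, -0.1, -0.2]
opening: 0.376
finger_force: 0.0
```

Call:
{"api": "send_rows", "payload": {"targets": [[[5.0,0,0,0,0],[5.0,0,0,0,0],[5.0,0,0,0,0],[5.0,0,0,0,0],[5.0,0,0,0,0]]]}}

```text
clock: 12.2
eef_pos: [0.47, -0.016, 0.2378]
tool_rot: [0.955, -0.296, -0.0, 0.0]
contact_force: [-0.2, 0.5, -0.4]
opening: 0.569
finger_force: 0.0
```

```bash
python3 - <<'E'
from h import *
s,ray,o,W=snap("w3"); print(s["eef_pos"],yaw(s),s["contact_force"],s["opening"])
E
```

```text
[ 0.46996332 -0.01604909  0.23775707] -34.389181424515535 [-0.19369758  0.50950077 -0.35074494] 0.5686851945015016
```

View pics/w3.png

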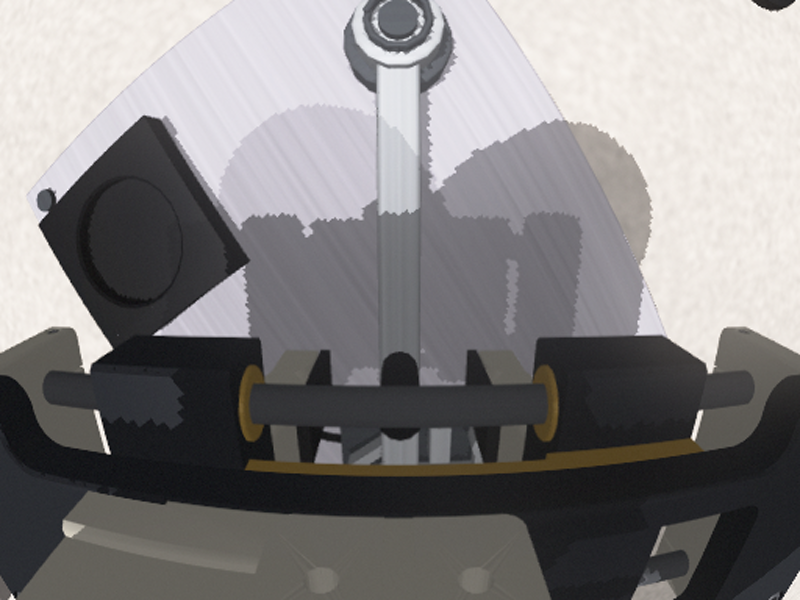

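The hammer is held: the post is centred between the open fingers at (400,365) and the arm is still. The empty nest is visible around (132,241). Next I lift off and go to the housing.

```bash
python3 - <<'E'
from h import *
d=np.load("w3.npz"); print("nest",at(d["ray"],d["o"],132,241,.028),[at(d["ray"],d["o"],*p,.028) for p in((80,241),(182,241),(130,177),(133,306))])
s=bot.read_state(); p=s["eef_pos"]; f=bot.read_state
import h
class B: 
    def read_state(self): q=dict(s); q["eef_pos"]=np.array([p[0],p[1],.34]); return q
h.bot=B(); plan([.529,-.265,.33],-90,9)
E
```

```text
nest [0.5796 0.0573 0.028 ] [array([0.5991, 0.0828, 0.028 ]), array([0.5633, 0.0356, 0.028 ]), array([0.6032, 0.0395, 0.028 ]), array([0.5556, 0.0777, 0.028 ])]
at [ 0.47  -0.016  0.34 ] yaw -34.39 cm/row 2.85
[2.1, 1.91, 0.11, 6.18]
[2.3, 1.67, 0.11, 6.18]
[2.46, 1.42, 0.11, 6.18]
[2.6, 1.14, 0.11, 6.18]
[2.71, 0.86, 0.11, 6.18]
[2.79, 0.56, 0.11, 6.18]
[2.83, 0.26, 0.11, 6.18]
[2.84, -0.05, 0.11, 6.18]
[2.82, -0.35, 0.11, 6.18]
```

Call:
{"api": "send_rows", "payload": {"targets": [[[5.0,0,0,-2,0],[5.0,0,0,-3,0],[5.0,0,0,-3,0],[5.0,0,0,-2.2,0]]]}}

```text
clock: 12.58
eef_pos: [0.4702, -0.0161, 0.3421]
tool_rot: [0.955, -0.295, 0.001, -0.0]
contact_force: [-0.0, -0.4, -0.6]
opening: 0.572
finger_force: 0.0
```

Call:
{"api": "send_rows", "payload": {"targets": [[[7.0,2.1,1.9,0.1,6.2],[7.0,2.3,1.7,0.1,6.2],[7.0,2.5,1.4,0.1,6.2],[7.0,2.6,1.1,0.1,6.2],[7.0,2.7,0.9,0.1,6.2]]]}}

```text
clock: 13.0
eef_pos: [0.503, -0.1557, 0.3349]
tool_rot: [0.84, -0.542, 0.0, -0.0]
contact_force: [1.2, 0.9, -0.5]
opening: 0.787
finger_force: 0.0
```

Call:
{"api": "send_rows", "payload": {"targets": [[[7.0,2.8,0.6,0.1,6.2],[7.0,2.8,0.3,0.1,6.2],[7.0,2.8,0,0.1,6.2],[7.0,2.8,-0.4,0.1,6.2],[7.0,0,0,0,0]]]}}

```text
clock: 13.42
eef_pos: [0.5286, -0.2683, 0.3299]
tool_rot: [-0.703, 0.711, 0.0, -0.001]
contact_force: [0.5, -0.3, 0.2]
opening: 0.794
finger_force: 0.0
```

Call:
{"api": "send_rows", "payload": {"targets": [[[7.0,0,0,0,0],[7.0,0,0,0,0]]]}}

```text
clock: 13.58
eef_pos: [0.5276, -0.2647, 0.3303]
tool_rot: [-0.706, 0.708, 0.0, -0.0]
contact_force: [-1.1, 0.5, 0.2]
opening: 0.8
finger_force: 0.0
```

```bash
python3 - <<'E'
from h import *
s,ray,o,W=snap("w4"); print(s["eef_pos"],yaw(s),s["contact_force"],s["opening"])
E
```

```text
[ 0.52761651 -0.2647166   0.33034796] -90.1699580093214 [-1.09801064  0.48928445  0.17404495] 0.7997326394919289
```

View pics/w4.png

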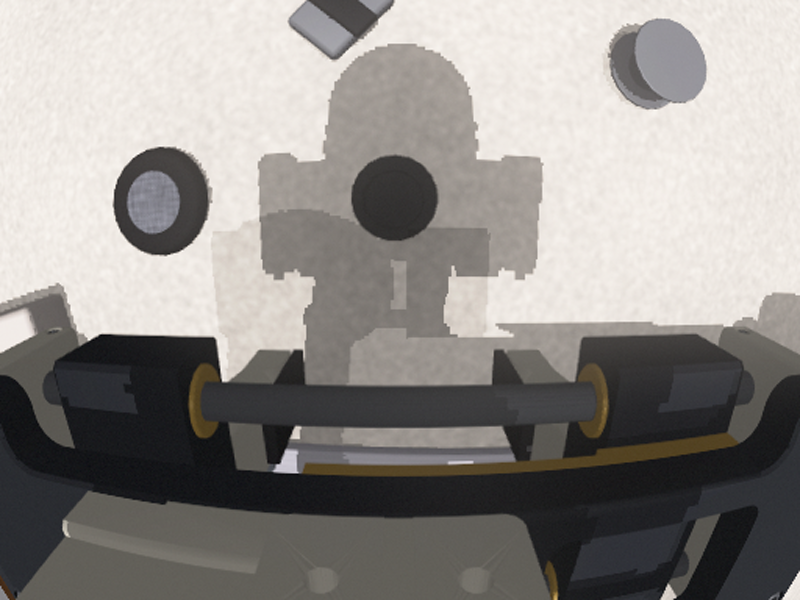

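The housing's dark disc is centred at about (395,197). I get its centre from the dark mask.

```bash
python3 - <<'E'
from h import *
d=np.load("w4.npz"); g=d["frame"].max(2); ray,o,W=d["ray"],d["o"],d["W"]
m=np.zeros_like(g); m[92:160,215:290]=(g[92:160,215:290]<75); 
n,l,st,ce=cv2.connectedComponentsWithStats(m); i=1+np.argmax(st[1:,4]); print(st[i],ce[i]/.64)
cn=max(cv2.findContours((l==i).astype(np.uint8),0,1)[0],key=len)[:,0]
P=np.array([o+ray[v,u]*(.012-o[2])/ray[v,u][2] for u,v in cn]); print(cv2.minEnclosingCircle(P[:,:2].astype(np.float32)),P[:,:2].min(0),P[:,:2].max(0))
k=(abs(W[...,0]-.53)<.04)&(abs(W[...,1]+.33)<.04)&(W[...,2]>.04); print("hub",k.sum(),W[k].mean(0),W[k].min(0),W[k].max(0))
E
```

```text
[ 225  100   55   54 2314] [393.7608038  197.55023768]
((0.5299376249313354, -0.3247760236263275), 0.027573976665735245) [ 0.502971   -0.35145325] [ 0.55690019 -0.29803828]
hub 23387 [ 0.53254682 -0.29421288  0.24094972] [ 0.49000096 -0.34148958  0.04337738] [ 0.56999681 -0.29000044  0.27020589]
```

Call:
{"api": "send_rows", "payload": {"targets": [[[7.0,3.0,-0.1,0.5,0],[7.0,3.0,-0.1,2.0,0],[7.0,0,0,3.5,0],[7.0,0,0,3.5,0],[7.0,0,0,2.5,0]]]}}

```text
clock: 14.05
eef_pos: [0.5289, -0.3238, 0.2086]
tool_rot: [-0.706, 0.708, 0.001, -0.0]
contact_force: [0.5, -0.1, -0.1]
opening: 0.798
finger_force: 0.0
```

Call:
{"api": "send_rows", "payload": {"targets": [[[7.0,0,0,1.2,0],[5.0,0,0,0,0],[5.0,0,0,0,0],[5.0,0,0,0,0]]]}}

```text
clock: 14.38
eef_pos: [0.5308, -0.3245, 0.2008]
tool_rot: [-0.706, 0.708, -0.001, 0.001]
contact_force: [-0.3, -0.2, 0.5]
opening: 0.633
finger_force: 0.0
```

Call:
{"api": "send_rows", "payload": {"targets": [[[4.5,0,0.05,0.6,0],[4.0,0,0,0,0],[3.0,0,0,0,0],[3.0,0,0,0,0],[3.0,0,0,0,0]]], "newtons": 12}}

```text
clock: 14.8
eef_pos: [0.5294, -0.3248, 0.1934]
tool_rot: [-0.706, 0.708, -0.0, 0.0]
contact_force: [0.0, 1.0, 3.1]
opening: 0.376
finger_force: 12.0
```

Call:
{"api": "send_rows", "payload": {"targets": [[[3.0,0,0,0,0],[3.0,0,0,0,0],[3.0,0,0,0,0],[3.0,0,0,0,0]]]}}

```text
clock: 15.13
eef_pos: [0.5294, -0.3248, 0.1934]
tool_rot: [-0.706, 0.708, -0.0, 0.0]
contact_force: [-0.7, 1.3, 5.8]
opening: 0.38
finger_force: 12.0
```

Call:
{"api": "send_rows", "payload": {"targets": [[[3.0,0,0,-1,0],[3.0,0,0,-3,0],[3.0,0,0,-3.5,0],[3.0,-1,0,-3.5,0],[3.0,-2.5,-0.4,-2.5,0]]]}}

```text
clock: 15.55
eef_pos: [0.5331, -0.2913, 0.3312]
tool_rot: [-0.705, 0.709, -0.001, 0.0]
contact_force: [0.8, -0.2, -0.3]
opening: 0.382
finger_force: 12.0
```

Call:
{"api": "send_rows", "payload": {"targets": [[[3.0,-3.8,-0.4,0,0],[3.0,-3.8,-0.4,0,0],[3.0,-3.8,-0.4,0,0],[3.0,-3.8,-0.4,0,0],[3.0,-3.8,-0.4,0,0]]]}}

```text
clock: 15.97
eef_pos: [0.5536, -0.0982, 0.3285]
tool_rot: [-0.706, 0.708, -0.0, 0.0]
contact_force: [0.3, 0.0, -0.5]
opening: 0.381
finger_force: 12.0
```

Call:
{"api": "send_rows", "payload": {"targets": [[[3.0,-3.8,-0.4,0,0],[3.0,-3.8,-0.4,0,0],[3.0,-3.8,-0.4,0,0],[3.0,-3.8,-0.4,0,0],[3.0,-3.8,-0.4,0,0]]]}}

```text
clock: 16.38
eef_pos: [0.5742, 0.0919, 0.3284]
tool_rot: [-0.706, 0.708, -0.0, 0.0]
contact_force: [1.0, -1.1, -0.9]
opening: 0.382
finger_force: 12.0
```

Call:
{"api": "send_rows", "payload": {"targets": [[[3.0,-3.0,-0.4,0,0],[3.0,-1.5,-0.2,0,0],[3.0,0,0,0,0],[3.0,0,0,0,0],[3.0,0,0,0,0]]]}}

```text
clock: 16.8
eef_pos: [0.5805, 0.1344, 0.3278]
tool_rot: [-0.706, 0.708, 0.0, -0.0]
contact_force: [0.2, -0.7, -0.2]
opening: 0.388
finger_force: 12.0
```

```bash
python3 - <<'E'
from h import *
s,ray,o,W=snap("w5"); print(s["eef_pos"],yaw(s),s["contact_force"],s["opening"])
E
```

```text
[0.58045798 0.1344345  0.32776652] -90.20360076644165 [ 0.23165258 -0.67572704 -0.24898962] 0.3876275389773246
```

View pics/w5.png

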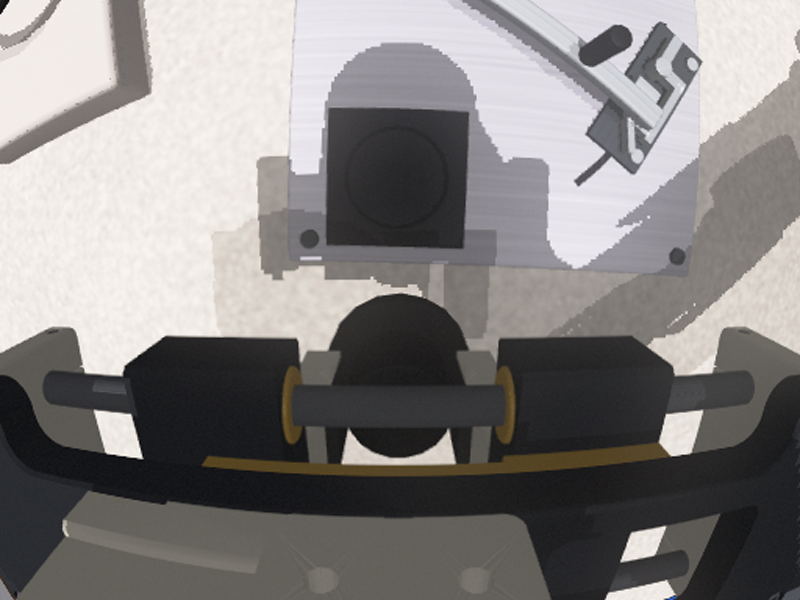

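Still hooked, with the arm end at the catch (640,110). The nest ring is centred at (396,177), with the block edges at (328,108), (468,112), (463,248) and (327,245). The held flange spans (400,294) to (400,458).

```bash
python3 - <<'E'
from h import *
d=np.load("w5.npz"); ray,o,W,g=d["ray"],d["o"],d["W"],d["frame"].max(2)
A=lambda *p:at(ray,o,*p)[:2]
m=np.zeros_like(g); m[62:165,200:308]=(g[62:165,200:308]<58)
n,l,st,ce=cv2.connectedComponentsWithStats(m); i=1+np.argmax(st[1:,4]); print(st[i])
cn=max(cv2.findContours((l==i).astype(np.uint8),0,1)[0],key=len)[:,0]
P=np.array([o+ray[v,u]*(.028-o[2])/ray[v,u][2] for u,v in cn])
print("block",cv2.minAreaRect(P[:,:2].astype(np.float32)))
print("corners",np.mean([A(328,108,.028),A(468,112,.028),A(463,248,.028),A(327,245,.028)],0))
print("ring",np.mean([A(346,177,.028),A(447,177,.028)],0),np.mean([A(396,127,.028),A(396,227,.028)],0), A(346,177,.028),A(447,177,.028))
for zf in(.134,.146): print("flange",zf,A(400,294,zf),A(400,458,zf),A(329,365,zf),A(470,365,zf))
E
```

```text
[ 209   70   90   89 6239]
block ((0.5812274813652039, 0.0612080879509449), (0.08280911296606064, 0.08276790380477905), 88.26519775390625)
corners [0.580975 0.0614  ]
ring [0.5812  0.06055] [0.58165 0.06085] [0.6115 0.0604] [0.5509 0.0607]
flange 0.134 [0.5796 0.1071] [0.5797 0.1815] [0.6082 0.137 ] [0.551  0.1372]
flange 0.146 [0.5796 0.1042] [0.5798 0.1735] [0.6063 0.132 ] [0.553  0.1323]
```

Call:
{"api": "send_rows", "payload": {"targets": [[[3.0,2.5,-0.05,0,0],[3.0,3.0,-0.05,1.5,0],[3.0,1.7,-0.05,3.0,0],[3.0,0,0,3.0,0],[3.0,0,0,1.6,0]]]}}

```text
clock: 17.27
eef_pos: [0.5806, 0.0601, 0.2342]
tool_rot: [-0.704, 0.71, 0.001, -0.001]
contact_force: [-0.2, 0.8, -1.8]
opening: 0.383
finger_force: 12.0
```

Call:
{"api": "send_rows", "payload": {"targets": [[[3.0,0,0,0.3,0],[3.0,0,0,0,0],[3.0,0,0,0,0],[3.0,0,0,0,0]]]}}

```text
clock: 17.6
eef_pos: [0.5826, 0.0632, 0.2354]
tool_rot: [-0.706, 0.708, -0.001, 0.001]
contact_force: [-0.4, 0.2, -0.6]
opening: 0.38
finger_force: 12.0
```

Call:
{"api": "send_rows", "payload": {"targets": [[[3.0,0.12,0.08,0.6,0],[3.0,0,0,0.5,0],[3.0,0,0,0,0],[3.0,0,0,0,0]]]}}

```text
clock: 17.93
eef_pos: [0.581, 0.0619, 0.2226]
tool_rot: [-0.706, 0.708, 0.0, -0.0]
contact_force: [-0.3, 0.1, -1.2]
opening: 0.381
finger_force: 12.0
```

Call:
{"api": "send_rows", "payload": {"targets": [[[3.0,0,0,0.3,0],[3.0,0,0,0,0],[3.0,0,0,0,0]]]}}

```text
clock: 18.18
eef_pos: [0.5811, 0.062, 0.2196]
tool_rot: [-0.706, 0.708, 0.0, -0.0]
contact_force: [0.2, 0.0, -0.8]
opening: 0.38
finger_force: 12.0
```

Bottom is at about 26 mm with no contact, so it is entering the recess.

Call:
{"api": "send_rows", "payload": {"targets": [[[3.0,0,0,0.25,0],[3.0,0,0,0,0],[3.0,0,0,0,0]]]}}

```text
clock: 18.43
eef_pos: [0.5812, 0.0619, 0.2171]
tool_rot: [-0.706, 0.708, 0.0, -0.0]
contact_force: [-0.2, -0.2, -0.6]
opening: 0.382
finger_force: 12.0
```

Call:
{"api": "send_rows", "payload": {"targets": [[[3.0,0,0,0.2,0],[3.0,0,0,0,0],[3.0,0,0,0,0]]]}}

```text
clock: 18.68
eef_pos: [0.5811, 0.0619, 0.2151]
tool_rot: [-0.706, 0.708, 0.0, -0.0]
contact_force: [-0.5, -0.3, -0.6]
opening: 0.376
finger_force: 12.0
```

Call:
{"api": "send_rows", "payload": {"targets": [[[3.0,0,0,0.1,0],[3.0,0,0,0,0],[3.0,0,0,0,0]]]}}

```text
clock: 18.93
eef_pos: [0.5812, 0.0619, 0.2142]
tool_rot: [-0.706, 0.708, 0.0, -0.0]
contact_force: [0.7, -0.4, -1.2]
opening: 0.38
finger_force: 12.0
```

Call:
{"api": "send_rows", "payload": {"targets": [[[3.0,0,0,0.08,0],[3.0,0,0,0,0],[3.0,0,0,0,0]]]}}

```text
clock: 19.18
eef_pos: [0.5812, 0.0619, 0.2135]
tool_rot: [-0.706, 0.708, -0.0, -0.0]
contact_force: [-0.1, 0.6, -1.4]
opening: 0.381
finger_force: 12.0
```

Call:
{"api": "send_rows", "payload": {"targets": [[[3.0,0,0,0.05,0],[3.0,0,0,0,0],[3.0,0,0,0,0]]]}}

```text
clock: 19.43
eef_pos: [0.5811, 0.0619, 0.2134]
tool_rot: [-0.706, 0.708, -0.0, 0.0]
contact_force: [-3.7, 0.0, 5.3]
opening: 0.384
finger_force: 12.0
```

The flange bottoms out at exactly the expected height. I release and lift away.

Call:
{"api": "send_rows", "payload": {"targets": [[[3.6,0,0,0,0],[4.0,0,0,0,0],[4.5,0,0,0,0],[5.0,0,0,0,0],[5.5,0,0,0,0]]]}}

```text
clock: 19.85
eef_pos: [0.5812, 0.0619, 0.2128]
tool_rot: [-0.706, 0.708, 0.0, -0.0]
contact_force: [-0.3, -0.6, 1.0]
opening: 0.59
finger_force: 0.0
```

Call:
{"api": "send_rows", "payload": {"targets": [[[5.5,0,0,0,0],[5.5,0,0,0,0],[5.5,0,0,0,0],[5.5,0,0,-1,0],[5.5,0,0,-2,0]]]}}

```text
clock: 20.27
eef_pos: [0.5803, 0.0616, 0.2415]
tool_rot: [-0.706, 0.708, 0.001, -0.002]
contact_force: [0.3, 0.2, 0.3]
opening: 0.626
finger_force: 0.0
```

Call:
{"api": "send_rows", "payload": {"targets": [[[5.5,0,0,-3.5,0],[5.5,-2,0,-3.5,0],[5.5,-3.5,0,-1.5,0],[5.5,-1.5,0,0,0],[5.5,0,0,0,0]]]}}

```text
clock: 20.68
eef_pos: [0.5817, 0.1347, 0.3303]
tool_rot: [-0.707, 0.707, -0.001, 0.002]
contact_force: [-0.5, 0.7, -0.8]
opening: 0.625
finger_force: 0.0
```

Call:
{"api": "send_rows", "payload": {"targets": [[[5.5,0,0,0,0],[5.5,0,0,0,0]]]}}

```text
clock: 20.85
eef_pos: [0.581, 0.1317, 0.3277]
tool_rot: [-0.706, 0.708, 0.0, -0.001]
contact_force: [0.1, 0.2, -0.2]
opening: 0.627
finger_force: 0.0
```

```bash
python3 - <<'E'
from h import *
s,ray,o,W=snap("w6"); print(s["clock"],s["eef_pos"],s["opening"])
k=(np.hypot(W[...,0]-.581,W[...,1]-.061)<.03)&(W[...,2]<.09)
for a,b in((.055,.08),(.024,.04)):
    q=W[k&(W[...,2]>a)&(W[...,2]<b)]; print(len(q),np.median(q,0),np.linalg.lstsq(np.c_[q[:,:2]-q[:,:2].mean(0),np.ones(len(q))],q[:,2],rcond=None)[0])
E
```

```text
20.85 [0.58100306 0.13168935 0.32766697] 0.6266549757184703
1352 [0.58116858 0.06187594 0.06585919] [-0.00218129 -0.00020663  0.0658679 ]
1524 [0.58034888 0.0616859  0.03183298] [ 0.01021494 -0.0005816   0.03150241]
```

View pics/w6.png

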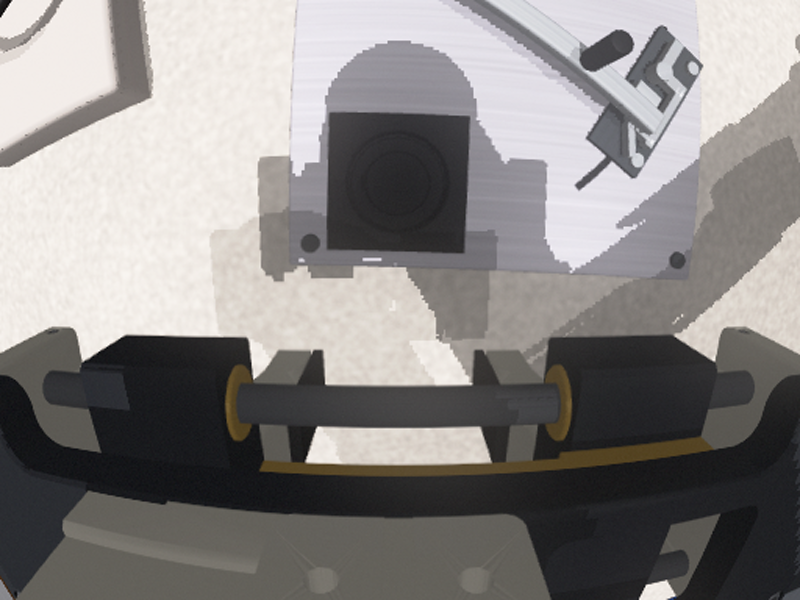

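The housing sits flat in the nest at (396,180): hub top at 65.9 mm (66 expected), flange top at 32 mm, no tilt. The hammer is still hooked at (640,115), and the robot is clear.

```bash
python3 -c "
from plant import bot
print(bot.finish_job())"
```

```text
the job is handed in; nothing more can be done
None
```

The hammer is hooked at about 1.01 rad, the housing sits flat and fully home in the nest, nothing else on the bench was touched, and the job was handed in after about 21 s of robot time.

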